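Seat the hanger plate on its pegs and hang the drying rack from it

TASK

The steel hanger plate on the little blue shelf lies tilted on top of two hidden pegs. Without lifting it off, push it gently against the side fence and slide it along the fence, further onto the shelf, until both its holes find the pegs and it drops flat on the shelf; then hang the little drying rack by its hook from the bar of the plate's loop and leave it hanging still. Disturb nothing else.

Things in the scene. Friction and masses are not known exactly. Their poses are not given: they have to be found in the camera images.
- shelf: Fixed low plywood shelf, sky blue, on the bench: top board 240 mm deep (x), 300 mm wide (y), upper face 170 mm above the bench, open at the front. Origin at bench level straight under the board's front edge, in line with the pegs (the board reaches 75 mm to +y, 225 mm to -y of it); x points from the front edge into the shelf, z up.
- fence (a point): Middle of the inner face (y = +50 mm in the shelf's frame) of the straight fence, 22 mm high, that runs along x on the board's +y side from front to rear edge. A plate whose side touches it all along has its holes in line with the pegs. Axes as the shelf's.
- peg_zone (a point): Point on the board, 120 mm behind its front edge. Two fixed upright aluminium pegs with flat tops, 10 mm thick, 10 mm high, stand at y = -25 and +25 mm of it, both at the same x, which is NOT known: anywhere from 15 mm before to 15 mm behind this point; the plate covers them. Axes as the shelf's.
- plate: Loose steel hanger plate, 225 mm long (x), 100 wide (y), 5 thick, 0.65 kg. Origin on the underside, mid-way between two 16 mm holes at y = -25 and +25 mm; x points to the rear end (80 mm away, with a 10 mm high bar across); the front end (-x, 145 mm away) juts out over the shelf's front edge and carries a loop. Centre of mass 31 mm ahead of the origin. Smooth: slides at 1 to 4 N; over 40 N from the fingers is too much.
- lip (a point): Middle of the front face (looks to the plate's -x) of an upright lip on the plate, 60 mm wide, 6 thick, 23 high; 88 mm ahead of the plate's origin, 11 mm above its upper face. Pushing here lets the plate drop freely; pushing at the loop holds the nose down, so it may skip the pegs. Axes as the plate's.
- holes (a point): Mid-way between the holes (the plate's origin). At first the plate lies nose down by 0.07 to 0.10 rad on the shelf's front edge and the peg tops, its +y side 4 to 25 mm from the fence, its holes 20 to 65 mm short of the pegs. With both holes over the pegs it falls flat on the board (tilt near 0, this point 170 mm above the bench) and the pegs stop any farther sliding.
- loop_bar (a point): Middle of the straight cross bar of the plate's loop: steel rod 8 mm thick, 68 mm long, along the plate's y; 198 mm in front of the plate's origin and 12.5 mm below its underside. Two 8 mm rods at y = -34 and +34 mm join it to the plate's front end; between bar and front end 53 mm are open from above and below. Axes as the plate's.
- rack: Loose white plastic spinning drying rack, 0.13 kg with hook, standing upright on the bench on six clips: six spokes and a rim, 104 mm across, up to 31 mm high; hub 28 mm thick up to 45 mm high; above it the swivel hook, 141 mm high in all. Origin at the underside's centre. It starts on the left or on the right of the shelf, the tumbler on the other side.
- hook_tab (a point): Centre of the flat grip tab on top of the rack's swivel hook: 20 mm long (x), 10 mm thick (y), 32 mm high, its centre 125 mm above the rack's underside. The hook turns freely about the upright axis; the hook's open bend lies in the tab's x-z plane (its tip on the +x side).
- throat (a point): Point inside the hook's bend where the centre of an 8 mm bar lies when the hook hangs on it: 31 mm straight below the centre of the tab, 94 mm above the rack's underside. The hook's wire is 8 mm thick; the gap inside is 24 mm wide, between limbs 16 mm either side of the axis; the tip's lower end is 19 mm below this point. Axes as the tab's.
- soap_rest: Bystander: round white ceramic soap rest, 84 mm wide, 22 mm high, on the shelf's board at its far right. Origin under its centre.
- pail_lid: Bystander: turquoise plastic pail lid, 244 mm wide, 18 mm high, flat on the bench left of the shelf. Origin under its centre.
- tumbler: Bystander: green glass tumbler, 72 mm wide, 100 mm high. Origin under its centre.
- bottle: Bystander: white bottle, 68 mm wide, 190 mm high, right of the shelf. Origin under its centre.
- brush: Bystander: brush lying on the bench at the right. Origin under its centre.
- jar: Bystander: jar, 72 mm wide, 90 mm high, on the bench at the left. Origin under its centre.
Things that resemble listed ones, but are neither listed nor needed, are in the scene too. What is shaped like the rack but purple or yellow is not meant.

How it is judged:
On the way, in this order (a step that is already met when the one before it is completed fails the run):
1. the plate has dropped flat on the shelf with its holes over the pegs (angle between plate's own z axis and vertical below 0.03 rad and z of plate in the frame of shelf below 0.173 m and x of plate in the frame of shelf between 0.098 and 0.142 m and y of plate in the frame of shelf between -0.009 and 0.006 m), for 0.3 s.
2. the rack hangs by its hook on the bar of the plate's loop (x of throat in the frame of plate between -0.21 and -0.186 m and y of throat in the frame of plate between -0.032 and 0.032 m and z of throat in the frame of plate between -0.0205 and -0.0045 m and height (world z) of rack above 0.03 m and angle between rack's own z axis and vertical below 0.25 rad), for 0.2 s.
At the end, for the whole second after the job is handed in: The plate lies flat on the shelf (tilt under 0.03 rad, within 3 mm of the board), its holes over the pegs; the rack hangs still and upright (within 0.25 rad) on the loop's bar, the bar inside the hook's bend (12 mm along, 8 mm in height, 32 mm sideways), over 30 mm above the bench (all of step 1 and all of step 2 and linear speed of rack below 0.06 m/s and linear speed of plate below 0.03 m/s); the robot touches nothing.
It fails at once if the plate is lifted off the shelf (z of plate in the frame of shelf above 0.21 m).
It fails at once if the plate is squeezed or pushed by the fingers with more than 40 N (contact force between the fingers and plate above 40 N).
It fails at once if the rack is tipped over (angle between rack's own z axis and vertical above 0.8 rad).
It fails at once if a bystander (soap rest, pail lid, tumbler, bottle, brush or jar) is moved over 30 mm (distance of any of soap_rest, pail_lid, tumbler, bottle, brush, jar from where it was at the start of the episode above 0.03 m).
It also fails if it takes over 61 s, if anything falls off the work surface, if the arm or the gripper's body presses on something with over 40 N, if the wrist force passes 120 N, or if a joint passes its speed limit or range.

ROBOT

A 6-joint arm with a two-finger parallel gripper is mounted at the origin on the work surface. World frame = base frame: x ahead of the robot, y to its left, z up, the work surface at z = 0. Lengths are in m, angles in rad, forces in N, time in s.
With the tool pointing down it reaches from about 0.3 to 0.875 m from the base axis. Payload 6.4 kg.
Tool frame: the origin (TCP) lies at the very end of the fingers, on their centre line; the grasp point (between the pads) lies 19 mm behind it (ctrl.hold_point_z is the distance from the TCP to the grasp point, in m); y points along the fingers, x is the direction in which the jaws open and shut, and the axes are right-handed (so a half turn about y gives the same grasp; the last joint's range is limited). The gripper opens to 85 mm and grips with 20 to 120 N. Pads are 22 mm wide; open, the fingers measure 114 mm over their backs; the gripper's body (76 mm by 85 mm) begins 54 mm behind the grasp point. The pads swing forward as they close: fully open they stand 13 mm farther back than shut.
Start: joints at [1.113, 0.181, 1.607, -0, 1.354, -0.206], TCP at [0.143, 0.557, 0.231] pointing down, gripper open.
Joint ranges: [-2.99, 2.99], [-0.89, 2.07], [0.3, 2.58], [-1.14, 4.28], [0, 2.63], [-3.12, 3.12]. Speed limits (rad/s): [2.57, 2.57, 3.01, 3.14, 3.14, 3.14].

INTERFACE

Orientations are given as a unit quaternion [w, x, y, z].
In Python, from bench import ctrl, imaging gives the robot as it stands.
- The arm moves only by the shell command python3 -m jog 'ROWS'. ROWS is JSON, a list of rows, each a list of 3 entries, a list of its own where there are three numbers: the shift along the tool's x, y, z in cm, then the turn, a rotation vector about the tool's x, y, z in rad, then the finger opening in cm, from 0 to 8.54. A call has 1 to 12 rows; each row shifts and turns the pose as measured when the row begins, along the tool's axes as they then stand; what a row does not reach is not made up. A row lasts 1/12 s, in which the tool goes at most 41.7 mm and 7.16 degrees, less where a joint would pass 70% of its speed; a pose out of reach is approached as far as the arm can. A call is refused whole if a number of a shift passes 4.17 or a number of a turn 0.125, either way. A call with a gripper value outside its range is refused whole. The fingers move at their own pace and stop on an object; the grip force is fixed at half the most. Time passes only in rows, so rows that do not move let the fingers close. It gives the time, the measured TCP pose, the force and the opening at its end, in the units of the state.
- ctrl.get_obs(): the state, without advancing time (a new reading comes with each control period).
- imaging.camera(name): name is "scene" or "top" or "wrist"; returns a dict with "frame" (480x640x3 uint8, red, green, blue), "depth" (480x640 float32, m along the optical axis (not along the pixel's ray), 0 where there is no reading), "K" (3x3 intrinsics, pixels), "k1" (the pictures are not rectified: a ray, as slopes to the right and down, at radius r is drawn at 1 + k1 r^2 times it, then the intrinsics apply), "R" (3x3) and "t" (3): a world point X has camera coordinates R X + t. Camera axes: x right, y down, z forward; pixel columns grow to the right and rows downward; lengths in m; the calibration is good to about 2 mm. A picture is of the moment at which its call begins.
- ctrl.hand_in(): hands the job in, once; it reports no verdict.
The state is a dict: "time_s": time; "q": joint angles; "dq": joint speeds; "joint_efforts": joint torques, N m; "eef_pos": TCP position; "eef_rot": TCP orientation; "wrist_force": force on the tool from outside, world axes, zero at the start; "torque": the same for the moment, N m; "opening": opening from 0.0 (shut) to 1.0 (fully open).
Only numpy, scipy, OpenCV 4.12 (cv2) and the standard library are available. Lean on these libraries where they do the work, as an engineer would, in place of code of your own. Each camera call takes 0.05 s, during which the arm holds its last target. There are 200 camera calls.

## Working session

There is one attempt and no reset: what is moved stays moved. The work goes in short steps, Python scripts to look and compute and a shell command to move; the robot and the scene stay as the last step left them, time stands still between calls to the robot, and variables do not carry over. Pictures are saved under pics/ and viewed, about 8 in all and at most 12, crops included, and the job is handed in when it is done.

```bash
mkdir -p pics; ls
cat > h.py <<'E'
import numpy as np, cv2
from bench import ctrl, imaging
from scipy.spatial.transform import Rotation as Rn
def cam(n,save=None):
    c=imaging.camera(n)
    if save: cv2.imwrite('pics/'+save,c['frame'][:,:,::-1])
    np.savez('/tmp/%s.npz'%n,**{k:np.asarray(v) for k,v in c.items()})
    return c
def load(n): return dict(np.load('/tmp/%s.npz'%n))
def rays(c,uv):
    uv=np.atleast_2d(uv).astype(float); K=c['K']
    d=(uv-[K[0,2],K[1,2]])/[K[0,0],K[1,1]]
    s=d.copy()
    for _ in range(15): s=d/(1+float(c['k1'])*(s**2).sum(1,keepdims=True))
    return np.c_[s,np.ones(len(s))]
def world(c,uv):
    uv=np.atleast_2d(uv); r=rays(c,uv)
    z=c['depth'][uv[:,1].astype(int),uv[:,0].astype(int)]
    return (r*z[:,None]-c['t'])@c['R']
def atz(c,uv,h):
    d=rays(c,uv)@c['R']; o=-c['R'].T@c['t']
    return o+d*((h-o[2])/d[:,2])[:,None]
def cloud(c):
    v,u=np.mgrid[:480,:640]; return world(c,np.c_[u.ravel(),v.ravel()]).reshape(480,640,3)
def proj(c,X):
    p=np.atleast_2d(X)@c['R'].T+c['t']; s=p[:,:2]/p[:,2:]; s=s*(1+float(c['k1'])*(s**2).sum(1,keepdims=True))
    return s*[c['K'][0,0],c['K'][1,1]]+[c['K'][0,2],c['K'][1,2]]
def st():
    o=ctrl.get_obs(); print({k:np.round(o[k],3) for k in('time_s','eef_pos','eef_rot','wrist_force','opening')}); return o
E
python3 - <<'E'
from h import *
st(); 
for n in('scene','top'):
    c=cam(n,n+'0.png'); print(n,c['K'].tolist(),c['k1'],(-c['R'].T@c['t']).round(3),c['R'].round(3).tolist())
E
```

```text
pics
{'time_s': np.float64(0.0), 'eef_pos': array([0.143, 0.556, 0.23 ]), 'eef_rot': array([-0.559,  0.559,  0.433, -0.434]), 'wrist_force': array([-0.046,  0.375,  0.16 ]), 'opening': np.float64(1.001)}
scene [[559.0546060691439, 0.0, 322.1424865662214], [0.0, 559.0546060691439, 240.54691452745766], [0.0, 0.0, 1.0]] -0.04049752435231524 [ 1.519 -0.493  1.362] [[0.439, 0.899, -0.012], [0.659, -0.331, -0.675], [-0.611, 0.288, -0.738]]
top [[434.4838803896658, 0.0, 318.4046839433869], [0.0, 434.4838803896658, 232.22419336796762], [0.0, 0.0, 1.0]] 0.00997292707209854 [ 0.417 -0.014  1.199] [[0.018, -1.0, -0.003], [-0.996, -0.018, -0.082], [0.082, 0.005, -0.997]]
```

View pics/scene0.png

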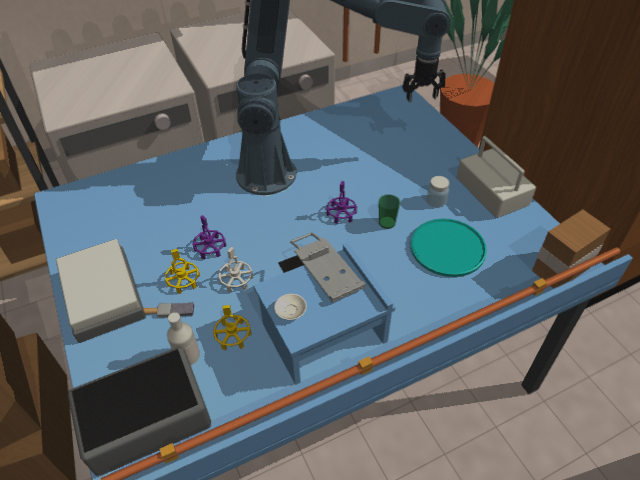

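View pics/top0.png

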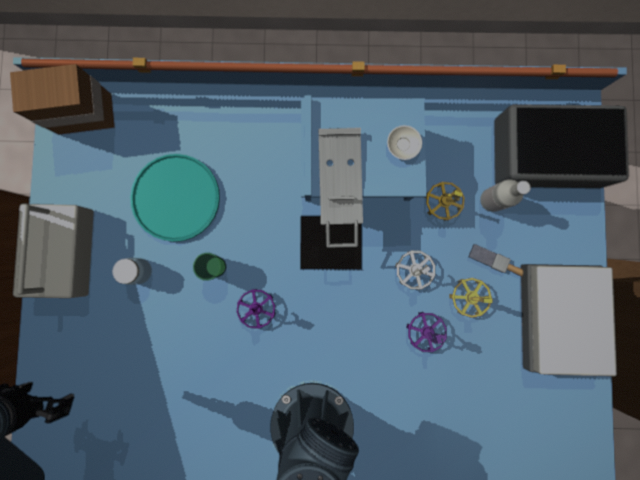

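The scene view shows the plate on the blue shelf near (330,268), the white rack at (236,270), the tumbler at (388,210) and the lid at (448,247). In the top view the plate is at about (341,180), the loop bar at (342,246), the fence at column 308 and the white rack at (416,270). Next I'll measure these from the depth.

Run:
```python
from h import *
c=load('top'); W=cloud(c)
im=c['frame'][85:300,290:450]; cv2.imwrite('pics/crop1.png',cv2.resize(im[:,:,::-1],None,fx=3.6,fy=2.75*1,interpolation=cv2.INTER_CUBIC))
# plate pixels
for uv in [(342,135),(342,172),(325,172),(358,172),(342,190),(342,210),(325,205),(358,205),(342,246),(390,180),(308,150),(308,110),(308,190),(300,150),(370,180),(380,110),(416,270)]:
    print(uv,world(c,uv).round(4)[0], c['frame'][uv[1],uv[0]])
print('rows x/z along col 342'); 
for v in range(126,252,3): print(v,W[v,342].round(3)[[0,2]].tolist(),W[v,333].round(3)[[0,2]].tolist(),end=' | ')
print()
for v in (110,150,160,180,190): print(v,[(u,*W[v,u,1:].round(3)) for u in range(298,326,2)])
s=load('scene'); Ws=cloud(s)
f=s['frame'].astype(int)
# white rack in scene cloud
m=(Ws[...,2]>.005)&(Ws[...,2]<.2)
P=Ws[240:300,210:262].reshape(-1,3);P=P[(P[:,2]>.012)&(P[:,2]<.16)]
print('rack scene',P.min(0),P.max(0)); t=P[P[:,2]>.1]; print('tab',len(t),t.mean(0),t.min(0),t.max(0))
P=W[245:300,392:440].reshape(-1,3);r=P[(P[:,2]>.012)&(P[:,2]<.16)]
print('rack top',r.min(0),r.max(0)); t=P[P[:,2]>.1]; print('tab',len(t),t.mean(0),t.min(0),t.max(0))
```

```text
(342, 135) [ 0.7334 -0.0605  0.1868] [72 73 72]
(342, 172) [ 0.6453 -0.062   0.1813] [134 136 134]
(325, 172) [ 0.6452 -0.0216  0.1786] [130 131 128]
(358, 172) [ 0.6467 -0.1003  0.1778] [135 136 134]
(342, 190) [ 0.6033 -0.063   0.1741] [136 136 135]
(342, 210) [ 0.5556 -0.0638  0.1712] [136 138 137]
(325, 205) [ 0.5668 -0.023   0.1718] [135 136 135]
(358, 205) [ 0.5683 -0.1017  0.1716] [139 140 138]
(342, 246) [ 0.471  -0.0662  0.1466] [ 98 100  97]
(390, 180) [ 0.6303 -0.1779  0.17  ] [106 141 163]
(308, 150) [0.6941 0.0195 0.1925] [106 142 163]
(308, 110) [0.7912 0.0215 0.1917] [105 141 163]
(308, 190) [0.5986 0.0176 0.1922] [106 142 164]
(300, 150) [0.7465 0.0484 0.0008] [106 141 162]
(370, 180) [ 0.6293 -0.1299  0.1709] [105 141 163]
(380, 110) [ 0.8023 -0.1527  0.1698] [104 139 162]
(416, 270) [ 0.4164 -0.2654  0.0551] [129 128 123]
rows x/z along col 342
126 [0.76, 0.172] [0.761, 0.17] | 129 [0.745, 0.196] [0.744, 0.199] | 132 [0.738, 0.194] [0.737, 0.198] | 135 [0.733, 0.187] [0.733, 0.187] | 138 [0.726, 0.188] [0.727, 0.184] | 141 [0.719, 0.187] [0.718, 0.188] | 144 [0.713,
[... 4167 characters left out ...]
loat64(0.17)), (314, np.float64(0.004), np.float64(0.17)), (316, np.float64(-0.001), np.float64(0.171)), (318, np.float64(-0.006), np.float64(0.167)), (320, np.float64(-0.01), np.float64(0.175)), (322, np.float64(-0.015), np.float64(0.178)), (324, np.float64(-0.02), np.float64(0.171))]
rack scene [ 0.25834536 -0.32401855  0.01223611] [ 0.63751652 -0.21715163  0.15909038]
tab 83 [ 0.44460696 -0.27134681  0.12908434] [ 0.40757709 -0.28260075  0.10006291] [ 0.63751652 -0.259394    0.15909038]
rack top [ 0.36581706 -0.3205212   0.0123196 ] [ 0.4674312  -0.21906805  0.14257602]
tab 70 [ 0.41682594 -0.20978449  0.37613048] [ 0.40901205 -0.27875848  0.10008501] [ 0.42417653 -0.01366401  1.19939758]
```

View pics/crop1.png

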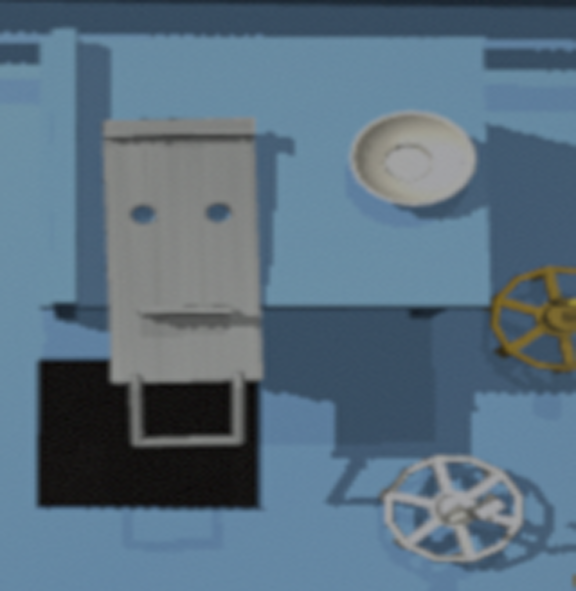

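The crop shows both holes at about (143,213) and (218,211), the lip at (195,315), the loop bar at (188,440) and the fence's inner edge at column 76. The white hook's tab points roughly to the right. Next I'll work out the tool axes and fit the plate and shelf yaw.

```bash
cat >> h.py <<'E'
def rot(o): 
    q=np.array(o['eef_rot']); return Rn.from_quat(q[[1,2,3,0]])
def go(p=None,jaw_yaw=None):
    """print tool-frame shift (cm) to p and turn (rad) so tool points down with tool x at jaw_yaw"""
    o=st(); r=rot(o); M=r.as_matrix(); print('axes cols\n',M.round(3))
    if p is not None: print('shift cm',(M.T@(np.array(p)-o['eef_pos'])*100).round(2))
    if jaw_yaw is not None:
        for a in(jaw_yaw,jaw_yaw+np.pi):
            x=np.array([np.cos(a),np.sin(a),0]);y=np.array([0,0,-1.]);T=np.c_[x,y,np.cross(x,y)]
            print('turn',((r.inv()*Rn.from_matrix(T)).as_rotvec()).round(3), 'q6',o['q'][5].round(2))
E
python3 - <<'E'
from h import *
go((.63,-.145,.30),np.pi/2)
c=load('top'); W=cloud(c)
f=c['frame'].astype(int)
gray=(abs(f[...,0]-f[...,2])<12)&(f[...,0]>60)
def edge(v,h): # plate left,right cols
    g=f[v,312:380,2]-f[v,312:380,0]; cols=np.where(g<20)[0]+312
    return cols.min(),cols.max()
L=[];Rr=[]
for v in range(132,215,3):
    a,b=edge(v,0); h=.187-(v-135)*.00022
    L.append(atz(c,(a-.5,v),h)[0]);Rr.append(atz(c,(b+.5,v),h)[0])
for n,E in(('L',L),('R',Rr)):
    E=np.array(E);p=np.polyfit(E[:,0],E[:,1],1);res=E[:,1]-np.polyval(p,E[:,0]);k=abs(res)<.004;p=np.polyfit(E[k,0],E[k,1],1);print(n,'slope',p[0].round(4),'y@.67',np.polyval(p,.67).round(4),k.sum())
# fence: points z>.18 in cols 300-316
F=[]
for v in range(105,194):
    P=W[v,300:317];k=P[:,2]>.182
    if k.sum()>1: F.append((P[k,0].mean(),P[k,1].min(),P[k,1].max()))
F=np.array(F); 
for i in(1,2): p=np.polyfit(F[:,0],F[:,i],1);print('fence',p[0].round(4),'y@.67',np.polyval(p,.67).round(4))
# plane of plate top
k=np.zeros((480,640),bool);k[138:193,324:358]=1
P=W[k];P=P[abs(P[:,2]-.18)<.012];A=np.c_[P[:,:2]-[.65,-.06],np.ones(len(P))];s=np.linalg.lstsq(A,P[:,2],rcond=None)[0];print('plane',s)
# board front edge, hole positions
print('holes',[atz(c,(290+u/3.6,85+v/2.75),.182)[0].round(4) for u,v in((143,213),(218,211))])
print('board front',[atz(c,(290+u/3.6,85+v/2.75),.17)[0].round(4) for u,v in((90,304),(290,305.5),(480,307))])
print('board rear',[atz(c,(290+u/3.6,85+v/2.75),.17)[0].round(4) for u,v in((150,38),(480,38))])
print('lip front top',[atz(c,(290+u/3.6,85+v/2.75),.196)[0].round(4) for u,v in((140,318),(240,314))])
E
```

```text
{'time_s': np.float64(0.1), 'eef_pos': array([0.143, 0.556, 0.23 ]), 'eef_rot': array([-0.559,  0.559,  0.433, -0.434]), 'wrist_force': array([ 0.125, -0.374,  0.33 ]), 'opening': np.float64(1.004)}
axes cols
 [[ 0.249 -0.001 -0.968]
 [ 0.968 -0.001  0.249]
 [-0.002 -1.     0.   ]]
shift cm [-55.81  -6.89 -64.64]
turn [-0.001 -0.252 -0.002] q6 -0.21
turn [ 2.00e-03  2.89e+00 -1.00e-03] q6 -0.21
L slope 0.0454 y@.67 -0.0064 28
R slope 0.0477 y@.67 -0.1067 28
fence 0.0378 y@.67 0.0112
fence 0.004 y@.67 0.0278
plane [ 0.0933493  -0.00209056  0.17934011]
holes [array([ 0.6677, -0.0324,  0.182 ]), array([ 0.6703, -0.082 ,  0.182 ])]
board front [array([0.5895, 0.0013, 0.17  ]), array([ 0.5905, -0.1316,  0.17  ]), array([ 0.5914, -0.2577,  0.17  ])]
board rear [array([ 0.8282, -0.0348,  0.17  ]), array([ 0.8318, -0.2578,  0.17  ])]
lip front top [array([ 0.5737, -0.0317,  0.196 ]), array([ 0.5783, -0.0964,  0.196 ])]
```

```bash
python3 -m jog '[[[0,-3,0],[0,-0.12,0],0],[[0,-3,0],[0,-0.12,0],0],[[-2,-1,-2],[0,-0.027,0],0],[[-3.3,0,-2.3],[0,0,0],0],[[-3.3,0,-2.3],[0,0,0],0],[[-3.3,0,-2.3],[0,0,0],0],[[-3.3,0,-2.3],[0,0,0],0],[[-3.3,0,-2.3],[0,0,0],0],[[-3.3,0,-2.3],[0,0,0],0],[[-3.3,0,-2.3],[0,0,0],0],[[-3.3,0,-2.3],[0,0,0],0],[[-3.3,0,-2.3],[0,0,0],0]]'; python3 -m jog '[[[-3.3,0,-2.3],[0,0,0],0],[[-3.3,0,-2.3],[0,0,0],0],[[-3.3,0,-2.3],[0,0,0],0],[[-3.3,0,-2.3],[0,0,0],0],[[-3.3,0,-2.3],[0,0,0],0],[[-3.3,0,-2.3],[0,0,0],0],[[-3.3,0,-2.3],[0,0,0],0],[[-3.3,0,-2.3],[0,0,0],0]]'; python3 -c "
from h import *
go((.635,-.145,.25),1.586)"
```

```text
time_s: 1.1
eef_pos: [0.3805, 0.237, 0.2992]
eef_rot: [0.488, -0.489, -0.508, 0.514]
wrist_force: [0.7, 0.8, -0.2]
opening: 0.002
time_s: 1.77
eef_pos: [0.5785, -0.0314, 0.2978]
eef_rot: [0.49, -0.489, -0.507, 0.514]
wrist_force: [0.3, 0.7, 0.2]
opening: -0.001
{'time_s': np.float64(1.767), 'eef_pos': array([ 0.579, -0.031,  0.298]), 'eef_rot': array([ 0.49 , -0.489, -0.507,  0.514]), 'wrist_force': array([0.266, 0.658, 0.25 ]), 'opening': np.float64(-0.001)}
axes cols
 [[-0.042 -0.007 -0.999]
 [ 0.999 -0.006 -0.042]
 [-0.006 -1.     0.008]]
shift cm [-11.56   4.8   -5.2 ]
turn [-0.008  0.027 -0.006] q6 -1.87
turn [-0.009 -3.115  0.012] q6 -1.87
```

```bash
python3 -m jog '[[[-2.9,0.4,-1.3],[0,0.027,0],0],[[-2.9,0.4,-1.3],[0,0,0],0],[[-2.9,0,-1.3],[0,0,0],0],[[-2.9,0,-1.3],[0,0,0],0],[[0,3,0],[0,0,0],0],[[0,3,0],[0,0,0],0],[[0,0,0],[0,0,0],0]]'; python3 -c "
from h import *
go((.635,-.145,.176),1.586)
c=cam('wrist','w1.png')"
```

```text
time_s: 2.35
eef_pos: [0.637, -0.1637, 0.2238]
eef_rot: [0.5, -0.499, -0.497, 0.505]
wrist_force: [-0.6, 0.2, -1.4]
opening: -0.003
{'time_s': np.float64(2.35), 'eef_pos': array([ 0.637, -0.164,  0.224]), 'eef_rot': array([ 0.5  , -0.499, -0.497,  0.505]), 'wrist_force': array([-0.581,  0.177, -1.386]), 'opening': np.float64(-0.003)}
axes cols
 [[-0.003 -0.009 -1.   ]
 [ 1.    -0.007 -0.003]
 [-0.007 -1.     0.009]]
shift cm [1.9  4.77 0.15]
turn [-0.009 -0.012 -0.007] q6 -2.0
turn [ 0.011  3.13  -0.014] q6 -2.0
```

View pics/w1.png

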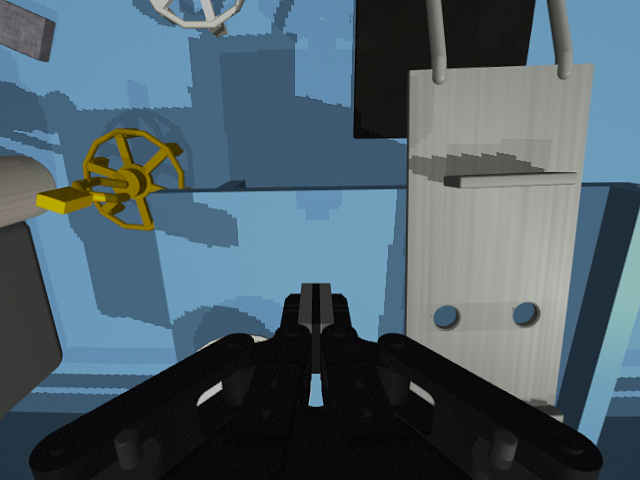

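The wrist view shows the shut fingers at (316,300), to the right of the plate, whose edge is at column 407. The soap rest sits behind the fingers. The way down is clear.

```bash
python3 -m jog '[[[1,0,0],[-0.004,0,-0.003],0],[[0.9,1,0],[-0.004,0,-0.003],0],[[0,1.5,0],[0,0,0],0],[[0,1,0],[0,0,0],0],[[0,0.5,0],[0,0,0],0],[[0,0,0],[0,0,0],0]]'; python3 -c "
from h import *
go((.635,-.13,.176),1.586)"
```

```text
time_s: 2.9
eef_pos: [0.641, -0.1387, 0.1928]
eef_rot: [-0.494, 0.502, 0.504, -0.5]
wrist_force: [-0.9, -0.5, -1.2]
opening: 0.003
{'time_s': np.float64(2.9), 'eef_pos': array([ 0.641, -0.139,  0.193]), 'eef_rot': array([-0.494,  0.502,  0.504, -0.5  ]), 'wrist_force': array([-0.904, -0.541, -1.159]), 'opening': np.float64(0.003)}
axes cols
 [[-0.008  0.013 -1.   ]
 [ 1.    -0.003 -0.008]
 [-0.003 -1.    -0.013]]
shift cm [0.88 1.67 0.61]
turn [ 0.012 -0.007 -0.004] q6 -1.97
turn [0.006 3.135 0.02 ] q6 -1.97
```

```bash
python3 -m jog '[[[0,1,0],[0,0,0],0],[[0,0.6,0],[0,0,0],0],[[0,0,0],[0,0,0],0],[[0,0,0],[0,0,0],0]]'; python3 -m jog '[[[0.4,0,0.1],[0,0,0],0],[[0.4,0,0.1],[0,0,0],0],[[0.4,0,0],[0,0,0],0],[[0.3,0,0],[0,0,0],0],[[0,0,0],[0,0,0],0]]'
```

```text
time_s: 3.23
eef_pos: [0.6423, -0.1379, 0.1775]
eef_rot: [-0.493, 0.503, 0.505, -0.5]
wrist_force: [-0.0, -0.2, -0.2]
opening: -0.0
time_s: 3.65
eef_pos: [0.6403, -0.122, 0.1784]
eef_rot: [-0.492, 0.503, 0.505, -0.499]
wrist_force: [0.9, 0.9, -1.3]
opening: -0.002
```

```bash
python3 -m jog '[[[0,0.35,0],[0,0,0],0],[[0,0,0],[0,0,0],0]]'; python3 -m jog '[[[0.3,0,0],[0,0,0],0],[[0.3,0,0],[0,0,0],0],[[0.3,0,0],[0,0,0],0],[[0.3,0,0],[0,0,0],0],[[0,0,0],[0,0,0],0]]';python3 -c "
from h import *
cam('top','t2.png')"
```

```text
time_s: 3.82
eef_pos: [0.6406, -0.1216, 0.1752]
eef_rot: [-0.492, 0.503, 0.505, -0.499]
wrist_force: [0.0, 0.1, -0.4]
opening: -0.003
time_s: 4.23
eef_pos: [0.6405, -0.1104, 0.175]
eef_rot: [-0.492, 0.504, 0.504, -0.5]
wrist_force: [-0.5, -0.3, 0.7]
opening: -0.002
```

```bash
python3 -m jog '[[[0.2,0,0],[0,0,0],0],[[0.2,0,0],[0,0,0],0],[[0.2,0,0],[0,0,0],0],[[0,0,0],[0,0,0],0]]';python3 -c "
from h import *
c=cam('top','t3.png')
im=c['frame'][85:260,290:450]; cv2.imwrite('pics/crop3.png',cv2.resize(im[:,:,::-1],None,fx=3.4,fy=3.4,interpolation=cv2.INTER_CUBIC))"
```

```text
time_s: 4.62
eef_pos: [0.6404, -0.1051, 0.175]
eef_rot: [-0.491, 0.505, 0.504, -0.5]
wrist_force: [0.4, -0.8, -0.2]
opening: 0.001
```

View pics/crop3.png

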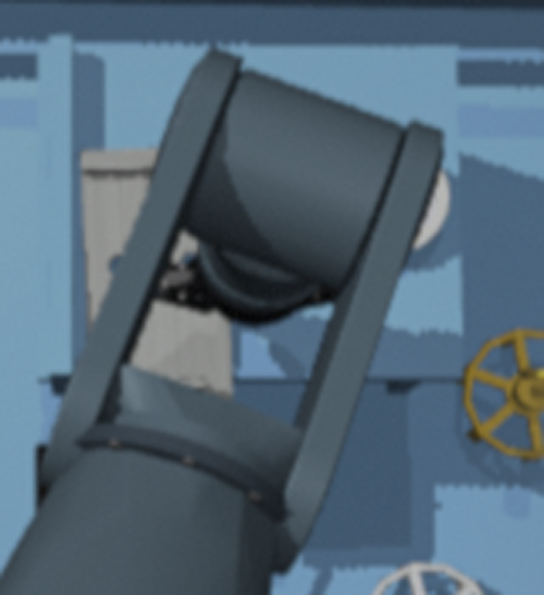

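The arm hides part of the plate. Its left edge is now at column 82, against the fence's inner edge at about 72–75, so roughly 5–8 mm of gap is left. I'll keep going and watch the force.

```bash
python3 -m jog '[[[0.2,0,0],[0,0,0],0],[[0.2,0,0],[0,0,0],0],[[0,0,0],[0,0,0],0]]';python3 -m jog '[[[0.2,0,0],[0,0,0],0],[[0.1,0,0],[0,0,0],0],[[0,0,0],[0,0,0],0]]';python3 -m jog '[[[0.15,0,0],[0,0,0],0],[[0,0,0],[0,0,0],0]]'
```

```text
time_s: 4.92
eef_pos: [0.6403, -0.1012, 0.1751]
eef_rot: [-0.491, 0.505, 0.504, -0.5]
wrist_force: [0.2, -1.4, 0.6]
opening: 0.0
time_s: 5.17
eef_pos: [0.64, -0.0985, 0.175]
eef_rot: [-0.491, 0.505, 0.503, -0.5]
wrist_force: [-1.1, -2.7, -0.2]
opening: 0.001
time_s: 5.33
eef_pos: [0.6397, -0.0971, 0.1749]
eef_rot: [-0.491, 0.505, 0.503, -0.501]
wrist_force: [-0.7, -1.6, -0.7]
opening: 0.001
```

```bash
python3 -m jog '[[[0.15,0,0],[0,0,0],0],[[0,0,0],[0,0,0],0]]';python3 -m jog '[[[0.15,0,0],[0,0,0],0],[[0,0,0],[0,0,0],0]]';python3 -m jog '[[[0.15,0,0],[0,0,0],0],[[0,0,0],[0,0,0],0]]'
python3 - <<'E'
from h import *
c=cam('wrist'); W=cloud(c)
# plate left edge vs fence seen by wrist
k=(W[...,0]>.60)&(W[...,0]<.74)&(W[...,1]>-.09)&(W[...,1]<.04)&(W[...,2]>.16)&(W[...,2]<.2)
P=W[k]
for x in np.arange(.60,.74,.02):
    q=P[abs(P[:,0]-x)<.004]; 
    if len(q)<20: print(x,len(q)); continue
    b=np.arange(-.04,.035,.003); print(round(x,2),[ (round(float(np.median(q[abs(q[:,1]-y)<.0015,2]))*1000) if (abs(q[:,1]-y)<.0015).sum()>0 else None) for y in b])
E
```

```text
time_s: 5.5
eef_pos: [0.6394, -0.0956, 0.1749]
eef_rot: [-0.491, 0.505, 0.503, -0.501]
wrist_force: [-0.9, -2.2, 0.2]
opening: 0.001
time_s: 5.67
eef_pos: [0.6393, -0.0948, 0.1749]
eef_rot: [-0.491, 0.505, 0.502, -0.501]
wrist_force: [-0.4, -3.2, -0.6]
opening: -0.001
time_s: 5.83
eef_pos: [0.6392, -0.0949, 0.1749]
eef_rot: [-0.491, 0.506, 0.502, -0.502]
wrist_force: [-1.1, -2.2, 0.5]
opening: 0.003
0.6 [178, 177, 178, 178, 178, 178, 178, 178, 178, 178, 178, 178, 178, 177, 178, 178, 178, 186, 193, 193, 193, 193, 193, None, None, None]
0.62 [179, 180, 179, 179, 179, 179, 179, 179, 179, 179, 179, 179, 179, 179, 179, 180, 180, 186, 194, 194, 194, 193, 193, 193, None, None]
0.64 [181, 181, 181, 181, 181, 181, 181, 181, 181, 181, 181, 181, 181, 181, 181, 181, 181, 187, 193, 193, 193, 193, 194, 193, None, None]
0.66 [183, 183, 183, 183, 183, 183, 183, 183, 183, 183, 183, 183, 183, 183, 183, 183, 183, 187, 193, 194, 194, 194, 194, 193, None, None]
0.68 [187, None, None, None, None, None, None, None, None, 172, 172, 172, 184, 185, 185, 185, 185, 186, 192, 194, 193, 193, 194, 193, None, None]
0.7000000000000001 2
0.7200000000000001 0
0.7400000000000001 0
```

The plate now touches the fence along its whole side: no gap shows in any depth row, and the arm has stopped moving. Next: back off, rise, and go in front of the lip.

```bash
python3 -m jog '[[[-1,0,0],[0,0,0],0],[[-0.5,-2,0],[0,0,0],0],[[0,-3,0],[0,0,0],0],[[0,-1,2],[0,0,0],0],[[1.5,0,3],[0,0,0],0],[[2.5,0,3],[0,0,0],0],[[2,0,1.5],[0,0,0],0],[[0,0,0],[0,0,0],0],[[0,0,0],[0,0,0],0]]'
python3 - <<'E'
from h import *
c=cam('wrist','w2.png'); W=cloud(c)
k=(W[...,0]>.5)&(W[...,0]<.62)&(W[...,1]>-.09)&(W[...,1]<.0)&(W[...,2]>.19)&(W[...,2]<.21)
P=W[k];print(len(P),P.min(0),P.max(0),np.median(P,0))
v,u=np.where(k);print(u.min(),u.max(),v.min(),v.max())
go((.55,-.04,.18),1.586)
E
```

```text
time_s: 6.63
eef_pos: [0.5417, -0.0452, 0.2352]
eef_rot: [-0.492, 0.504, 0.507, -0.497]
wrist_force: [0.2, -0.4, -0.3]
opening: -0.005
327 [ 0.57689883 -0.06933381  0.19000179] [ 0.58384297 -0.00919295  0.2004951 ] [ 0.57896279 -0.01685035  0.19804297]
277 372 315 329
{'time_s': np.float64(6.683), 'eef_pos': array([ 0.542, -0.045,  0.235]), 'eef_rot': array([-0.493,  0.504,  0.507, -0.497]), 'wrist_force': array([ 0.342, -0.007, -0.44 ]), 'opening': np.float64(-0.004)}
axes cols
 [[-0.007  0.021 -1.   ]
 [ 1.    -0.001 -0.007]
 [-0.002 -1.    -0.021]]
shift cm [ 0.53  5.53 -0.69]
turn [ 0.021 -0.008 -0.002] q6 -1.88
turn [3.000e-03 3.133e+00 3.300e-02] q6 -1.88
```

View pics/w2.png

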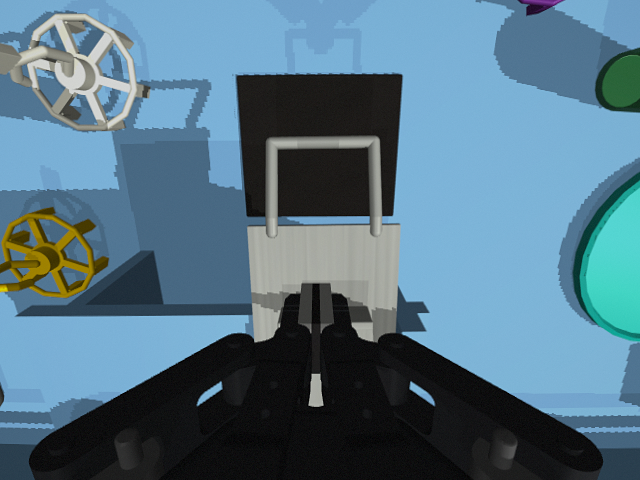

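The wrist view shows the fingers over the plate, ahead of the lip, with the loop bar at (323,143). The lip's front face is at x ≈ 0.577 and its centre at y ≈ -0.039. The white hook's tab points left in this view (-y), near (10,60).

```bash
python3 -m jog '[[[0.3,2,0],[0.01,0,0],0],[[0.3,2,0],[0.01,-0.008,0],0],[[0,1,0],[0,0,0],0],[[0,0.3,0],[0,0,0],0],[[0,0,0],[0,0,0],0]]'; python3 -m jog '[[[0,0,-0.4],[0,0,0],0],[[0,0,-0.4],[0,0,0],0],[[0,0,-0.4],[0,0,0],0],[[0,0,-0.4],[0,0,0],0],[[0,0,0],[0,0,0],0]]'
```

```text
time_s: 7.1
eef_pos: [0.5477, -0.0419, 0.182]
eef_rot: [-0.495, 0.498, 0.505, -0.502]
wrist_force: [-0.1, -0.6, 0.3]
opening: 0.006
time_s: 7.52
eef_pos: [0.5677, -0.0435, 0.1848]
eef_rot: [-0.494, 0.5, 0.505, -0.501]
wrist_force: [-1.0, -0.7, 0.3]
opening: -0.001
```

```bash
python3 -m jog '[[[0.08,0.08,-0.3],[0,0,0],0],[[0.05,0.05,-0.3],[0,0,0],0],[[0.05,0.05,-0.3],[0,0,0],0],[[0.05,0,-0.3],[0,0,0],0],[[0.05,0,-0.3],[0,0,0],0],[[0,0,0],[0,0,0],0]]';python3 -m jog '[[[0.05,0.05,-0.3],[0,0,0],0],[[0.05,0.05,-0.3],[0,0,0],0],[[0.05,0.05,-0.3],[0,0,0],0],[[0,0,0],[0,0,0],0]]'
cat >> h.py <<'E'
def plate(c,p0=(.69,-.042)):
    W=cloud(c).reshape(-1,3);n=0
    k=(W[:,0]>.5)&(W[:,0]<.74)&(W[:,1]>-.085)&(W[:,1]<.003)&(W[:,2]>.16)&(W[:,2]<.192);P=W[k]
    s=np.array([.09,0,.18])
    for i in range(6):
        A=np.c_[P[:,:2]-[.6,-.04],np.ones(len(P))]
        if i: kk=abs(A@s-P[:,2])<.003
        else: kk=np.ones(len(P),bool)
        s=np.linalg.lstsq(A[kk],P[kk,2],rcond=None)[0]
    print('plate plane',s.round(4),kk.sum(),'x',P[kk,0].min().round(3),P[kk,0].max().round(3))
E
python3 -c "
from h import *
plate(cam('wrist'))"
```

```text
time_s: 8.02
eef_pos: [0.5777, -0.0417, 0.1837]
eef_rot: [0.497, -0.497, -0.501, 0.506]
wrist_force: [-0.4, -0.5, 0.2]
opening: 0.002
time_s: 8.35
eef_pos: [0.5837, -0.0403, 0.1822]
eef_rot: [0.499, -0.495, -0.498, 0.508]
wrist_force: [-0.7, 1.2, 0.3]
opening: -0.002
plate plane [0.0963 0.0014 0.1776] 20565 x 0.513 0.648
```

```bash
python3 -m jog '[[[0.03,0.03,-0.3],[0,0,0],0],[[0.03,0,-0.3],[0,0,0],0],[[0.03,0,-0.3],[0,0,0],0],[[0,0,0],[0,0,0],0]]'; python3 -m jog '[[[0.03,0.03,-0.3],[0,0,0],0],[[0.03,0,-0.3],[0,0,0],0],[[0.03,0,-0.3],[0,0,0],0],[[0,0,0],[0,0,0],0]]'
python3 -c "
from h import *
plate(cam('wrist','w3.png'))"
```

```text
time_s: 8.73
eef_pos: [0.591, -0.0396, 0.1819]
eef_rot: [0.5, -0.494, -0.497, 0.509]
wrist_force: [0.6, -0.4, 0.4]
opening: 0.003
time_s: 9.07
eef_pos: [0.5998, -0.0386, 0.1814]
eef_rot: [0.5, -0.494, -0.496, 0.51]
wrist_force: [-0.2, 0.7, 0.6]
opening: 0.0
plate plane [ 0.0042 -0.0005  0.1766] 21613 x 0.527 0.669
```

The plate has dropped: its tilt is about 0.004. Next I'll back off and go toward the rack.

```bash
python3 -m jog '[[[0,0,1],[0,0,0],0],[[0,-2,1],[0,0,0],0],[[0,-3,1],[-0.01,-0.01,0],0],[[-2,-3,2],[-0.01,-0.01,0],0],[[-3,-1,2],[0,0,0],3],[[-3,-1,2],[0,0,0],6],[[-3.5,0,1],[0,0,0],6],[[-3.5,0,1],[0,0,0],6],[[-3.5,0,1],[0,0,0],6],[[-2.5,0,0.5],[0,0,0],6],[[0,0,0],[0,0,0],6],[[0,0,0],[0,0,0],6]]'
python3 - <<'E'
from h import *
go((.43,-.27,.26),np.pi/2)
c=cam('wrist','w4.png'); t=cam('top','t4.png')
np.savez('/tmp/w4.npz',**c)
W=cloud(t); k=(W[...,0]>.51)&(W[...,0]<.78)&(W[...,1]>-.12)&(W[...,1]<.02)
plate(t)
for n,cc in(('w',c),('t',t)):
    W=cloud(cc).reshape(-1,3); P=W[(abs(W[:,0]-.4165)<.06)&(abs(W[:,1]+.27)<.06)&(W[:,2]>.06)&(W[:,2]<.16)]
    for a,b in((.06,.08),(.08,.1),(.1,.12),(.12,.135),(.135,.16)):
        q=P[(P[:,2]>a)&(P[:,2]<b)]
        if len(q)>3: print(n,a,len(q),q.min(0).round(3),q.max(0).round(3),q.mean(0).round(4))
    q=P[P[:,2]>.137][:,:2]
    if len(q)>5: 
        r=cv2.minAreaRect((q*1000).astype(np.float32)); print('rect',r)
E
```

```text
time_s: 10.12
eef_pos: [0.485, -0.2588, 0.2904]
eef_rot: [-0.481, 0.499, 0.512, -0.508]
wrist_force: [-1.0, 0.1, 0.6]
opening: 0.7
{'time_s': np.float64(10.117), 'eef_pos': array([ 0.485, -0.259,  0.29 ]), 'eef_rot': array([-0.481,  0.499,  0.512, -0.508]), 'wrist_force': array([-1.044,  0.081,  0.564]), 'opening': np.float64(0.7)}
axes cols
 [[-0.04   0.023 -0.999]
 [ 0.999 -0.013 -0.041]
 [-0.014 -1.    -0.022]]
shift cm [-0.86  2.93  5.61]
turn [ 0.022  0.041 -0.013] q6 -2.32
turn [-0.021 -3.101 -0.035] q6 -2.32
plate plane [0.0009 0.0007 0.1738] 2415 x 0.526 0.74
w 0.08 108 [ 0.405 -0.29   0.081] [ 0.432 -0.254  0.1  ] [ 0.4166 -0.2692  0.0949]
w 0.1 23 [ 0.409 -0.265  0.1  ] [ 0.415 -0.259  0.119] [ 0.4117 -0.2618  0.1028]
w 0.12 5 [ 0.409 -0.281  0.121] [ 0.419 -0.262  0.131] [ 0.4125 -0.2672  0.1264]
w 0.135 286 [ 0.409 -0.281  0.136] [ 0.426 -0.261  0.145] [ 0.4178 -0.2706  0.1426]
rect ((418.1094055175781, -270.7788391113281), (9.959762573242188, 19.860830307006836), 36.4976806640625)
```

View pics/w4.png

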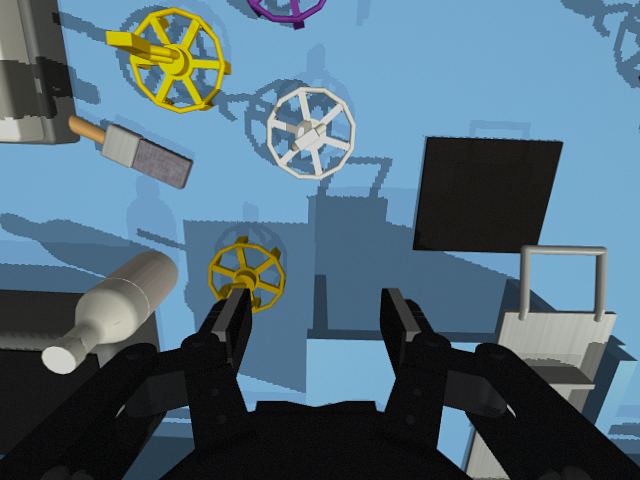

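In the wrist view the white rack's hub is at (305,130) and its tab runs from about (293,150) to (322,122). Depth puts the tab at (0.418, -0.271), with its thin axis at 36.5°. I need to know which limb is the tip, so I'll zoom in.

Run:
```python
from h import *
c=dict(np.load('/tmp/w4.npz')); s=cam('scene')
a=c['frame'][75:190,255:370]; b=s['frame'][235:300,205:270]
A=cv2.resize(a,(400,400),interpolation=cv2.INTER_CUBIC);B=cv2.resize(b,(400,400),interpolation=cv2.INTER_CUBIC)
cv2.imwrite('pics/z5.png',np.hstack([A,B])[:,:,::-1])
for n,cc,o,k in(('w',c,(255,75),400/115),('s',s,(205,235),400/65)):
    for nm,X in(('A tip94',(.4085,-.258,.094)),('B tip94',(.4275,-.2837,.094)),('A65',(.4085,-.258,.065)),('B65',(.4275,-.2837,.065)),('tab',(.418,-.2708,.141)),('hub',(.418,-.2708,.045))):
        print(n,nm,((proj(cc,X)[0]-o)*k).round()+(400 if n=='s' else 0)*np.array([1,0]))
```

```text
w A tip94 [234. 182.]
w B tip94 [141. 248.]
w A65 [234. 180.]
w B65 [147. 242.]
w tab [181. 224.]
w hub [192. 209.]
s A tip94 [589. 128.]
s B tip94 [552. 173.]
s A65 [596. 166.]
s B65 [560. 211.]
s tab [558.  86.]
s hub [583. 214.]
```

View pics/z5.png

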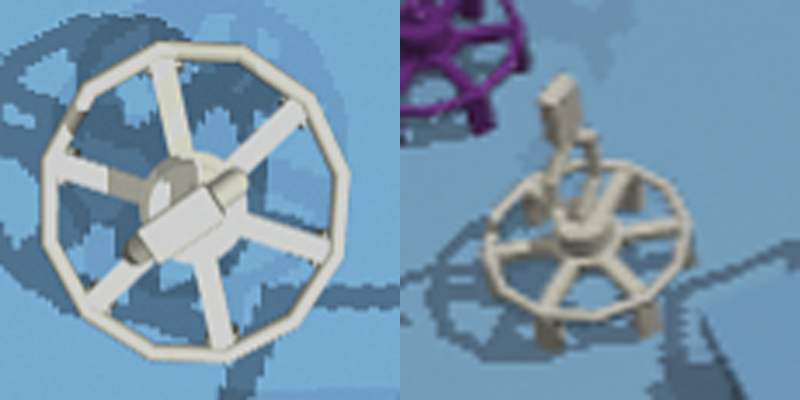

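The left zoom shows the tab centred at (181,224). In the right zoom, limb A (toward +y) seems to run down to the hub near (595,165)→(585,205), while limb B at (550,180) seems to end. I'll check that by depth.

Run:
```python
from h import *
for n,f in(('scene','/tmp/scene.npz'),('top','/tmp/top.npz'),('w4','/tmp/w4.npz')):
    c=dict(np.load(f)); W=cloud(c).reshape(-1,3)
    u=np.array([np.cos(np.radians(126.5)),np.sin(np.radians(126.5))]); d=W[:,:2]-[.418,-.2708]
    l=d@u; t=d@[-u[1],u[0]]; k=(abs(t)<.008)&(abs(l)<.028)&(W[:,2]>.04)&(W[:,2]<.122)
    print(n); 
    for z0 in np.arange(.045,.12,.008):
        kk=k&(abs(W[:,2]-z0)<.004); print(round(z0,3),sorted((l[kk]*1000).round().astype(int).tolist())[:40])
```

```text
scene
0.045 [-16, -16, -14, -13, -12, -12, -11, -8, -8, -6, -6, -5, -4, -4, -1, -1, 1, 2, 2, 4, 5, 7, 8, 12]
0.053 [-17, -14, -12, -3, -3, -2, -1, 1, 3, 5, 5, 8]
0.061 [2, 3, 4, 7, 7, 9, 11]
0.069 [6, 8, 11, 11, 13, 13, 15, 16]
0.077 [-22, -21, -20, 10, 12, 12, 13]
0.085 [-25, -23, -23, -20, -19, 10, 10, 14, 17]
0.093 [-27, -22, -22, -17, -17, -17, -15, -14, -9, 3, 6, 9, 12, 15]
0.101 [-15, -15, -11, -11, -7, -7, -6, -5, -3, 1, 3, 6, 7, 11]
0.109 [-15, -13, -2, 0, 5, 7]
0.117 [-14, -14, -13, -11, -11, -8, -7, -4, -1, 0, 2, 5, 8]
top
0.045 []
0.053 []
0.061 []
0.069 []
0.077 []
0.085 []
0.093 []
0.101 []
0.109 []
0.117 []
w4
0.045 [-13, -13, -12, -11, -11, -11, -10, -10, -10, -9, -9, -9, -9, -8, -7, -7, -6, -6, -6, -5, -5, -5, -5, -4, -4, -3, -3, -2, -2, -2, -1, -1, -1, 0, 0, 0, 1, 1, 2, 2]
0.053 []
0.061 []
0.069 []
0.077 []
0.085 [-23, -22, -21, -21, -21, -21, -20, -20, -20, -19, 16]
0.093 [-20, -20, -19, -19, -19, -19, -18, -18, -18, -18, -18, -18, -17, -17, -17, -17, -17, -17, -16, -16, -16, -16, -16, -15, -15, 13, 14, 14, 14, 15, 15, 15, 15, 15, 15, 16, 16, 16, 16, 16]
0.101 [-16, -16, -15, -15, -15, -15, -15, -14, 10, 10, 10, 10, 10, 10, 10, 10, 10, 11, 11, 11, 11, 11, 11, 11, 11, 11, 11, 12, 12, 12, 12, 12, 12, 12, 12, 12, 13, 13, 13, 13]
0.109 []
0.117 [10, 10]
```

Confirmed: limb A runs down to the hub (the shank) and limb B ends at 75 mm (the tip), so the tip points to yaw -53.5°. I'll turn the jaws to 36.5° and come down over the tab.

```bash
python3 -m jog '[[[0,0,0],[0,0.12,0],5],[[0,0,0],[0,0.12,0],5],[[0,0,0],[0,0.12,0],5],[[0,0,0],[0,0.12,0],5],[[0,0,0],[0,0.12,0],5],[[0,0,0],[0,0.12,0],5],[[0,0,0],[0,0.12,0],5],[[0,0,0],[0,0.12,0],5],[[0,0,0],[0,0,0],5]]'; python3 -c "
from h import *
go((.418,-.2708,.2),np.radians(36.5))"
```

```text
time_s: 11.02
eef_pos: [0.4906, -0.2418, 0.2895]
eef_rot: [-0.667, 0.678, 0.226, -0.211]
wrist_force: [-0.0, -0.6, 0.1]
opening: 0.581
{'time_s': np.float64(11.017), 'eef_pos': array([ 0.491, -0.242,  0.29 ]), 'eef_rot': array([-0.667,  0.678,  0.226, -0.211]), 'wrist_force': array([-0.01 , -0.578,  0.087]), 'opening': np.float64(0.581)}
axes cols
 [[ 0.809  0.024 -0.588]
 [ 0.588 -0.008  0.809]
 [ 0.015 -1.    -0.021]]
shift cm [-7.7   8.8   2.11]
turn [ 0.021 -0.009  0.015] q6 -1.31
turn [-0.023  3.133  0.033] q6 -1.31
```

```bash
python3 -m jog '[[[-2.6,0,0.7],[0.01,0,0.008],5],[[-2.6,1,0.7],[0.01,-0.005,0.007],5],[[-2.5,2,0.7],[0,0,0],5],[[0,2.5,0],[0,0,0],5],[[0,2.5,0],[0,0,0],5],[[0,0.8,0],[0,0,0],5],[[0,0,0],[0,0,0],5],[[0,0,0],[0,0,0],5]]'; python3 -c "
from h import *
go((.418,-.2708,.16),np.radians(36.5))"
```

```text
time_s: 11.68
eef_pos: [0.4187, -0.2641, 0.2002]
eef_rot: [-0.665, 0.669, 0.236, -0.234]
wrist_force: [0.4, -0.3, 0.9]
opening: 0.588
{'time_s': np.float64(11.683), 'eef_pos': array([ 0.419, -0.264,  0.2  ]), 'eef_rot': array([-0.665,  0.669,  0.236, -0.234]), 'wrist_force': array([ 0.381, -0.282,  0.901]), 'opening': np.float64(0.588)}
axes cols
 [[ 0.779  0.005 -0.627]
 [ 0.627 -0.003  0.779]
 [ 0.002 -1.    -0.005]]
shift cm [-0.48  4.02 -0.46]
turn [0.005 0.04  0.002] q6 -1.48
turn [ 3.000e-03 -3.101e+00 -8.000e-03] q6 -1.48
```

```bash
python3 -m jog '[[[-0.5,1.5,-0.5],[0,0.04,0],5],[[0,2.5,0],[0,0,0],5],[[0,0,0],[0,0,0],5],[[0,0,0],[0,0,0],5]]'
python3 - <<'E'
from h import *
go((.418,-.2708,.111),np.radians(36.5))
c=cam('wrist','w6.png'); W=cloud(c).reshape(-1,3)
q=W[(abs(W[:,0]-.418)<.02)&(abs(W[:,1]+.2708)<.02)&(W[:,2]>.136)&(W[:,2]<.146)]
print(len(q)); 
if len(q)>10: print(cv2.minAreaRect((q[:,:2]*1000).astype(np.float32)),q.mean(0))
E
```

```text
time_s: 12.02
eef_pos: [0.423, -0.2727, 0.1661]
eef_rot: [-0.666, 0.675, 0.227, -0.221]
wrist_force: [0.7, 0.7, 1.1]
opening: 0.587
{'time_s': np.float64(12.017), 'eef_pos': array([ 0.423, -0.273,  0.166]), 'eef_rot': array([-0.666,  0.675,  0.227, -0.221]), 'wrist_force': array([0.744, 0.674, 1.129]), 'opening': np.float64(0.587)}
axes cols
 [[ 0.799  0.012 -0.601]
 [ 0.601 -0.01   0.799]
 [ 0.004 -1.    -0.015]]
shift cm [-0.31  5.5   0.54]
turn [0.015 0.007 0.004] q6 -1.46
turn [ 0.006 -3.134 -0.024] q6 -1.46
667
((417.42962646484375, -270.4315490722656), (9.910868644714355, 20.367340087890625), 36.22759246826172) [ 0.41658338 -0.2694974   0.14215402]
```

View pics/w6.png

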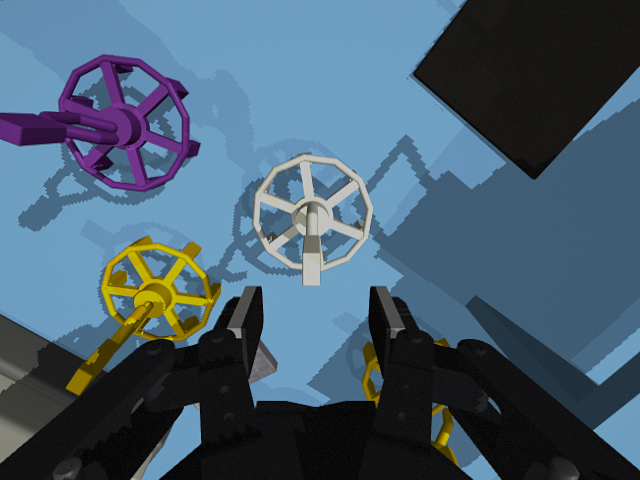

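The wrist view shows the tab at (312,265), centred between the fingers and aligned with them. Its measured centre is (0.4174, -0.2704) with the thin axis at 36.2°. I'll correct by 5 mm and descend.

```bash
python3 -m jog '[[[-0.3,0,0.5],[0.008,0,0.003],5],[[0,2,0],[0,0,0],5],[[0,2,0],[0,0,0],5],[[0,1,0],[0,0,0],5],[[0,0,0],[0,0,0],5],[[0,0,0],[0,0,0],5]]'; python3 -c "
from h import *
go((.4174,-.2704,.111),np.radians(36.5))"
```

```text
time_s: 12.57
eef_pos: [0.4214, -0.2736, 0.1241]
eef_rot: [-0.664, 0.676, 0.228, -0.223]
wrist_force: [-0.4, 0.7, -0.5]
opening: 0.586
{'time_s': np.float64(12.567), 'eef_pos': array([ 0.421, -0.274,  0.124]), 'eef_rot': array([-0.664,  0.676,  0.228, -0.223]), 'wrist_force': array([-0.35 ,  0.662, -0.547]), 'opening': np.float64(0.586)}
axes cols
 [[ 0.797  0.013 -0.604]
 [ 0.604 -0.014  0.797]
 [ 0.002 -1.    -0.019]]
shift cm [-0.13  1.31  0.52]
turn [0.019 0.012 0.002] q6 -1.46
turn [ 3.00e-03 -3.13e+00 -2.90e-02] q6 -1.46
```

```bash
python3 -m jog '[[[-0.15,0.5,0.5],[0.02,0.01,0],5],[[0,0.8,0.3],[0.01,0,0],5],[[0,0.2,0],[0,0,0],5],[[0,0,0],[0,0,0],5]]'; python3 -c "
from h import *
go((.4174,-.2704,.111),np.radians(36.5))"
```

```text
time_s: 12.9
eef_pos: [0.4162, -0.2691, 0.1113]
eef_rot: [0.675, -0.668, -0.221, 0.222]
wrist_force: [-0.2, 0.1, -0.5]
opening: 0.584
{'time_s': np.float64(12.9), 'eef_pos': array([ 0.416, -0.269,  0.111]), 'eef_rot': array([ 0.675, -0.668, -0.221,  0.222]), 'wrist_force': array([-0.232,  0.055, -0.502]), 'opening': np.float64(0.584)}
axes cols
 [[ 0.803 -0.004 -0.596]
 [ 0.596  0.009  0.803]
 [ 0.002 -1.     0.01 ]]
shift cm [ 0.02  0.03 -0.18]
turn [-0.01   0.001  0.002] q6 -1.46
turn [ 3.00e-03 -3.14e+00  1.50e-02] q6 -1.46
```

```bash
python3 -m jog '[[[0,0,0],[0,0,0],3],[[0,0,0],[0,0,0],2],[[0,0,0],[0,0,0],0.5],[[0,0,0],[0,0,0],0.5],[[0,0,0],[0,0,0],0.5],[[0,0,0],[0,0,0],0.5]]'; python3 -m jog '[[[0,-1,0],[0,0,0],0.5],[[0,-2,0],[0,0,0],0.5],[[0,-2,0],[0,0,0],0.5],[[0,-2,0],[0,0,0],0.5],[[0,-2,0],[0,0,0],0.5],[[0,-0.8,0],[0,0,0],0.5],[[0,0,0],[0,0,0],0.5],[[0,0,0],[0,0,0],0.5]]'; python3 -c "
from h import *
go((.415,-.04,.21),np.radians(91))"
```

```text
time_s: 13.4
eef_pos: [0.4164, -0.2692, 0.1117]
eef_rot: [0.675, -0.668, -0.222, 0.222]
wrist_force: [-0.5, -0.4, -1.1]
opening: 0.103
time_s: 14.07
eef_pos: [0.4156, -0.2689, 0.2158]
eef_rot: [0.676, -0.667, -0.221, 0.223]
wrist_force: [0.3, 0.3, -0.4]
opening: 0.107
{'time_s': np.float64(14.067), 'eef_pos': array([ 0.416, -0.269,  0.216]), 'eef_rot': array([ 0.676, -0.667, -0.221,  0.223]), 'wrist_force': array([ 0.272,  0.288, -0.419]), 'opening': np.float64(0.107)}
axes cols
 [[ 0.803 -0.006 -0.596]
 [ 0.596  0.011  0.803]
 [ 0.002 -1.     0.012]]
shift cm [13.59  0.84 18.41]
turn [-0.011 -0.95   0.008] q6 -1.46
turn [-0.009  2.192 -0.013] q6 -1.46
```

```bash
python3 -m jog '[[[0,0,0],[0,-0.119,0],0.5],[[0,0,0],[0,-0.119,0],0.5],[[0,0,0],[0,-0.119,0],0.5],[[0,0,0],[0,-0.119,0],0.5],[[0,0,0],[0,-0.119,0],0.5],[[0,0,0],[0,-0.119,0],0.5],[[0,0,0],[0,-0.119,0],0.5],[[0,0,0],[0,-0.119,0],0.5],[[1,0,0],[0,0,0],0.5],[[2,0,0],[0,0,0],0.5],[[3,0,0],[0,0,0],0.5],[[3,0,0],[0,0,0],0.5]]'; python3 -m jog '[[[3,0,0],[0,0,0],0.5],[[3,0,0],[0,0,0],0.5],[[3,0,0],[0,0,0],0.5],[[2,0,0],[0,0,0],0.5],[[1,0,0],[0,0,0],0.5],[[0,0,0],[0,0,0],0.5],[[0,0,0],[0,0,0],0.5]]'
python3 - <<'E'
from h import *
go((.415,-.04,.21),np.radians(91))
t=cam('top','t7.png');s=cam('scene','s7.png');w=cam('wrist','w7.png')
a=t['frame'][110:300,270:430];b=s['frame'][200:330,250:400]
cv2.imwrite('pics/z7.png',np.hstack([cv2.resize(a,(400,475),interpolation=cv2.INTER_CUBIC),cv2.resize(w['frame'],(400,475),interpolation=cv2.INTER_AREA)])[:,:,::-1])
W=cloud(w).reshape(-1,3)
q=W[(W[:,0]>.46)&(W[:,0]<.55)&(abs(W[:,1]+.04)<.05)&(W[:,2]>.14)&(W[:,2]<.175)]
for x in np.arange(.47,.55,.005):
    k=abs(q[:,0]-x)<.0025
    if k.any(): print(round(x,3),k.sum(),q[k].min(0).round(3),q[k].max(0).round(3))
plate(t)
E
```

```text
time_s: 15.07
eef_pos: [0.4035, -0.1736, 0.2022]
eef_rot: [-0.501, 0.476, 0.513, -0.51]
wrist_force: [-0.7, -0.5, -1.3]
opening: 0.105
time_s: 15.65
eef_pos: [0.3906, -0.0373, 0.1988]
eef_rot: [0.512, -0.477, -0.506, 0.505]
wrist_force: [0.2, 0.5, -1.2]
opening: 0.11
{'time_s': np.float64(15.65), 'eef_pos': array([ 0.391, -0.037,  0.199]), 'eef_rot': array([ 0.512, -0.477, -0.506,  0.505]), 'wrist_force': array([ 0.179,  0.472, -1.16 ]), 'opening': np.float64(0.11)}
axes cols
 [[-0.022 -0.034 -0.999]
 [ 0.999  0.036 -0.023]
 [ 0.037 -0.999  0.034]]
shift cm [-0.28 -1.21 -2.39]
turn [-0.034  0.005  0.037] q6 -2.01
turn [ 0.058 -3.136  0.053] q6 -2.01
plate plane [1.000e-04 2.400e-03 1.739e-01] 2436 x 0.522 0.74
```

View pics/z7.png

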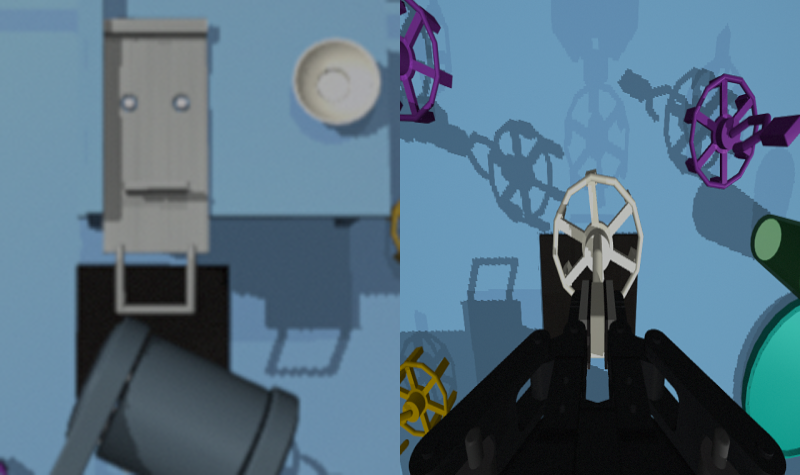

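Left half (top view): the plate is flat with bright pegs in both holes at (128,102) and (181,102), and the loop bar is at (155,310). Right half (wrist view): the rack hangs upright in the jaws at (597,230). Next I'll work out the bar's position.

Run:
```python
from h import *
t=load('top'); P=lambda u,v,h: atz(t,(270+u/2.5,110+v/2.5),h)[0].round(4)
print('bar',P(155,310,.1575),'ends',P(116,310,.1575),P(195,310,.1575),'holes',P(128,102,.175),P(181,102,.175))
f=t['frame'].astype(int); 
for u in(325,332,340): print(u,[(v,f[v,u].sum()) for v in range(228,240)])
W=cloud(t)
q=W[228:240,322:346].reshape(-1,3);q=q[(q[:,2]>.13)&(q[:,2]<.18)];print(len(q),q.mean(0),q.min(0),q.max(0))
go((.45,-.04,.212),np.radians(91))
s=load('scene'); W=cloud(s).reshape(-1,3); k=(W[:,0]>.3)&(W[:,0]<.48)&(abs(W[:,1]+.037)<.07)&(W[:,2]>.06)&(W[:,2]<.25); q=W[k]
r=q[(q[:,2]<.14)]; print('rack',len(r),r.min(0).round(3),r.max(0).round(3))
# fit rim plane via lowest band
for z0 in np.arange(.06,.2,.01):
    b=q[abs(q[:,2]-z0)<.005]
    if len(b): print(round(z0,2),len(b),b.mean(0).round(3),b.min(0).round(3)[:2],b.max(0).round(3)[:2])
```

```text
bar [ 0.4989 -0.0412  0.1575] ends [ 0.4982 -0.0037  0.1575] [ 0.4996 -0.0797  0.1575] holes [ 0.6975 -0.0116  0.175 ] [ 0.6984 -0.0625  0.175 ]
325 [(228, np.int64(49)), (229, np.int64(58)), (230, np.int64(62)), (231, np.int64(146)), (232, np.int64(288)), (233, np.int64(386)), (234, np.int64(338)), (235, np.int64(200)), (236, np.int64(78)), (237, np.int64(60)), (238, np.int64(87)), (239, np.int64(114))]
332 [(228, np.int64(54)), (229, np.int64(60)), (230, np.int64(60)), (231, np.int64(144)), (232, np.int64(291)), (233, np.int64(386)), (234, np.int64(339)), (235, np.int64(200)), (236, np.int64(80)), (237, np.int64(51)), (238, np.int64(51)), (239, np.int64(53))]
340 [(228, np.int64(51)), (229, np.int64(51)), (230, np.int64(68)), (231, np.int64(148)), (232, np.int64(291)), (233, np.int64(387)), (234, np.int64(342)), (235, np.int64(201)), (236, np.int64(80)), (237, np.int64(54)), (238, np.int64(56)), (239, np.int64(58))]
98 [ 0.50034895 -0.04598357  0.15939505] [ 0.49566347 -0.07266486  0.15308273] [ 0.5131401  -0.01708617  0.16611207]
{'time_s': np.float64(15.8), 'eef_pos': array([ 0.3
[... 495 characters left out ...]
083] [0.439 0.011]
0.1 43 [ 0.397 -0.036  0.1  ] [ 0.343 -0.086] [0.445 0.012]
0.11 109 [ 0.4   -0.048  0.112] [ 0.341 -0.086] [0.444 0.012]
0.12 243 [ 0.395 -0.034  0.119] [ 0.339 -0.087] [0.447 0.013]
0.13 57 [ 0.394 -0.032  0.13 ] [ 0.351 -0.05 ] [0.436 0.012]
0.14 15 [ 0.39  -0.04   0.139] [ 0.381 -0.052] [ 0.4   -0.033]
0.15 9 [ 0.384 -0.038  0.149] [ 0.376 -0.042] [ 0.397 -0.033]
0.16 7 [ 0.385 -0.039  0.16 ] [ 0.377 -0.043] [ 0.414 -0.036]
0.17 12 [ 0.394 -0.039  0.169] [ 0.378 -0.042] [ 0.415 -0.034]
0.18 11 [ 0.403 -0.039  0.18 ] [ 0.378 -0.043] [ 0.417 -0.036]
0.19 12 [ 0.404 -0.039  0.189] [ 0.397 -0.042] [ 0.415 -0.035]
0.2 9 [ 0.401 -0.038  0.202] [ 0.398 -0.047] [ 0.407 -0.029]
```

```bash
python3 -m jog '[[[0,-0.4,0],[-0.017,0,0.018],0.5],[[0,-0.4,-1],[-0.016,0.004,0.018],0.5],[[0,-0.2,-1.5],[0,0,0],0.5],[[0,0,-1.5],[0,0,0],0.5],[[0,0,-1],[0,0,0],0.5],[[0,0,0],[0,0,0],0.5],[[0,0,0],[0,0,0],0.5]]'; python3 -c "
from h import *
go((.496,-.041,.205),np.radians(91))"
```

```text
time_s: 16.38
eef_pos: [0.4435, -0.0435, 0.2103]
eef_rot: [-0.496, 0.501, 0.501, -0.501]
wrist_force: [-0.1, -0.1, -1.7]
opening: 0.106
{'time_s': np.float64(16.383), 'eef_pos': array([ 0.444, -0.043,  0.21 ]), 'eef_rot': array([-0.496,  0.501,  0.501, -0.501]), 'wrist_force': array([-0.149, -0.142, -1.711]), 'opening': np.float64(0.106)}
axes cols
 [[-0.005  0.005 -1.   ]
 [ 1.    -0.006 -0.005]
 [-0.006 -1.    -0.005]]
shift cm [ 0.23  0.55 -5.25]
turn [ 0.005 -0.013 -0.006] q6 -1.94
turn [0.009 3.129 0.007] q6 -1.94
```

```bash
python3 -m jog '[[[0.1,0.2,-0.8],[0,0,0],0.5],[[0.1,0.2,-0.8],[0,-0.01,0],0.5],[[0,0,-0.8],[0,0,0],0.5],[[0,0,0],[0,0,0],0.5],[[0,0,0],[0,0,0],0.5]]'
python3 - <<'E'
from h import *
go((.496,-.041,.204),np.radians(91))
s=cam('scene');w=cam('wrist')
b=s['frame'][205:325,260:380]
cv2.imwrite('pics/z8.png',np.hstack([cv2.resize(b,(480,480),interpolation=cv2.INTER_CUBIC),cv2.resize(w['frame'][130:400,180:450],(480,480))[:,:320+160-160]])[:,:,::-1])
W=cloud(w).reshape(-1,3)
q=W[(W[:,0]>.42)&(W[:,0]<.53)&(abs(W[:,1]+.041)<.06)&(W[:,2]>.06)&(W[:,2]<.19)]
for a in np.arange(.06,.19,.01):
    k=abs(q[:,2]-a)<.005
    if k.any(): print(round(a,3),k.sum(),q[k].min(0).round(3),q[k].max(0).round(3))
E
```

```text
time_s: 16.8
eef_pos: [0.4684, -0.0417, 0.2054]
eef_rot: [0.494, -0.499, -0.503, 0.504]
wrist_force: [-0.3, -0.1, -1.3]
opening: 0.104
{'time_s': np.float64(16.8), 'eef_pos': array([ 0.468, -0.042,  0.205]), 'eef_rot': array([ 0.494, -0.499, -0.503,  0.504]), 'wrist_force': array([-0.258, -0.113, -1.349]), 'opening': np.float64(0.104)}
axes cols
 [[-0.014  0.003 -1.   ]
 [ 1.    -0.006 -0.014]
 [-0.006 -1.    -0.003]]
shift cm [ 0.03  0.15 -2.76]
turn [ 0.003 -0.004 -0.006] q6 -1.92
turn [0.009 3.138 0.005] q6 -1.92
0.09 2 [ 0.42  -0.056  0.095] [ 0.421 -0.051  0.095]
0.1 137 [ 0.42  -0.086  0.096] [0.5   0.008 0.105]
0.11 131 [ 0.42  -0.089  0.105] [0.499 0.006 0.115]
0.12 1752 [ 0.42  -0.094  0.115] [0.508 0.01  0.125]
0.13 4375 [ 0.42  -0.094  0.125] [0.511 0.01  0.135]
0.14 785 [ 0.457 -0.056  0.135] [ 0.484 -0.028  0.142]
0.16 599 [ 0.45  -0.079  0.157] [ 0.514 -0.003  0.165]
0.17 271 [ 0.45  -0.078  0.165] [ 0.516 -0.003  0.175]
0.18 87 [ 0.45  -0.046  0.175] [ 0.454 -0.038  0.185]
```

View pics/z8.png

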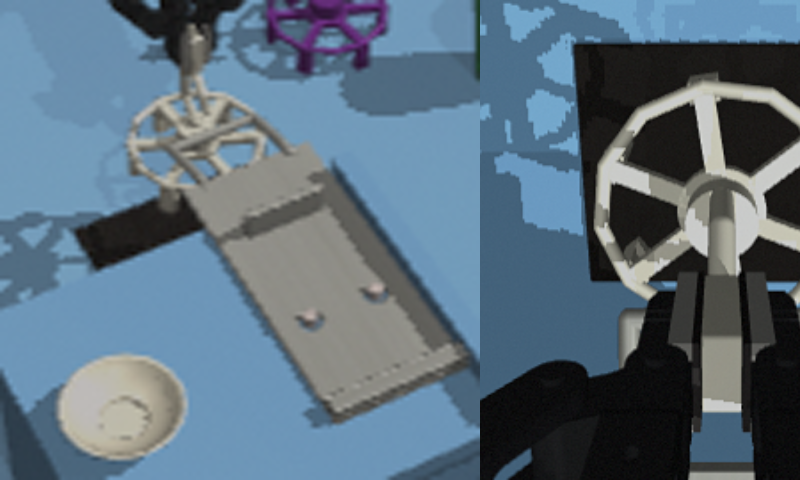

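The scene crop shows the rack upright just in front of the loop, the hook above the bar at about (200,135), the plate flat and the pegs in the holes at (310,318) and (375,290). The hub height (about 0.14) agrees with the plan. Next I'll go in over the bar.

```bash
python3 -m jog '[[[0,0,-0.6],[0,0,0],0.5],[[0,0,-0.6],[0,0,0],0.5],[[0,0,-0.6],[0,0,0],0.5],[[0,0,0],[0,0,0],0.5],[[0,0,0],[0,0,0],0.5]]'; python3 -m jog '[[[0,0,-0.4],[0,0,0],0.5],[[0,0,-0.4],[0,0,0],0.5],[[0,0,0],[0,0,0],0.5],[[0,0,0],[0,0,0],0.5]]'
```

```text
time_s: 17.32
eef_pos: [0.4879, -0.0414, 0.2058]
eef_rot: [0.494, -0.499, -0.503, 0.504]
wrist_force: [0.8, -1.2, -0.9]
opening: 0.109
time_s: 17.65
eef_pos: [0.4968, -0.0412, 0.2058]
eef_rot: [0.494, -0.499, -0.503, 0.504]
wrist_force: [-0.2, 0.5, -1.3]
opening: 0.104
```

```bash
python3 -m jog '[[[0,0.4,0.25],[0,0,0],0.5],[[0,0.5,0],[0,0,0],0.5],[[0,0.5,0],[0,0,0],0.5],[[0,0,0],[0,0,0],0.5]]'; python3 -m jog '[[[0,0.4,0],[0,0,0],0.5],[[0,0.4,0],[0,0,0],0.5],[[0,0,0],[0,0,0],0.5]]'
```

```text
time_s: 17.98
eef_pos: [0.4937, -0.0413, 0.1903]
eef_rot: [0.494, -0.499, -0.503, 0.504]
wrist_force: [-1.1, -0.1, -2.1]
opening: 0.105
time_s: 18.23
eef_pos: [0.4932, -0.0412, 0.1809]
eef_rot: [0.494, -0.499, -0.503, 0.504]
wrist_force: [-0.3, -0.5, -1.1]
opening: 0.103
```

```bash
python3 -m jog '[[[0,0,-0.4],[0,0,0],0.5],[[0,0.25,0],[0,0,0],0.5],[[0,0.2,0],[0,0,0],0.5],[[0,0,0],[0,0,0],0.5]]'; python3 -m jog '[[[0,0.12,0],[0,0,0],0.5],[[0,0,0],[0,0,0],0.5]]'
```

```text
time_s: 18.57
eef_pos: [0.4978, -0.0413, 0.1759]
eef_rot: [0.494, -0.499, -0.503, 0.504]
wrist_force: [0.2, 0.1, -1.4]
opening: 0.102
time_s: 18.73
eef_pos: [0.4983, -0.0413, 0.1748]
eef_rot: [0.494, -0.499, -0.503, 0.504]
wrist_force: [0.6, -0.1, -1.2]
opening: 0.106
```

```bash
python3 -m jog '[[[0,0.12,0],[0,0,0],0.5],[[0,0,0],[0,0,0],0.5]]'; python3 -m jog '[[[0,0.12,0],[0,0,0],0.5],[[0,0,0],[0,0,0],0.5]]'
python3 - <<'E'
from h import *
s=cam('scene','s9.png');w=cam('wrist')
b=s['frame'][205:325,260:380]
cv2.imwrite('pics/z9.png',np.hstack([cv2.resize(b,(480,480),interpolation=cv2.INTER_CUBIC),cv2.resize(w['frame'][130:400,180:450],(480,480))[:,:320]])[:,:,::-1])
plate(w); st()
W=cloud(w).reshape(-1,3); q=W[(abs(W[:,0]-.5)<.03)&(abs(W[:,1]+.041)<.03)&(W[:,2]>.09)&(W[:,2]<.13)]; h=q[q[:,2]>.102];print('hub',len(h),np.percentile(h,[5,50,95],axis=0).round(3))
E
```

```text
time_s: 18.9
eef_pos: [0.4986, -0.0414, 0.1745]
eef_rot: [0.494, -0.499, -0.503, 0.504]
wrist_force: [-1.3, -0.7, 0.8]
opening: 0.102
time_s: 19.07
eef_pos: [0.4987, -0.0415, 0.1742]
eef_rot: [0.494, -0.499, -0.503, 0.504]
wrist_force: [-2.6, -0.3, 5.3]
opening: 0.103
plate plane [0.2329 0.0055 0.1866] 2241 x 0.5 0.562
{'time_s': np.float64(19.167), 'eef_pos': array([ 0.499, -0.042,  0.174]), 'eef_rot': array([ 0.494, -0.499, -0.503,  0.504]), 'wrist_force': array([-2.19 ,  1.123,  4.61 ]), 'opening': np.float64(0.105)}
hub 847 [[ 0.487 -0.054  0.105]
 [ 0.498 -0.041  0.109]
 [ 0.51  -0.03   0.111]]
```

View pics/z9.png

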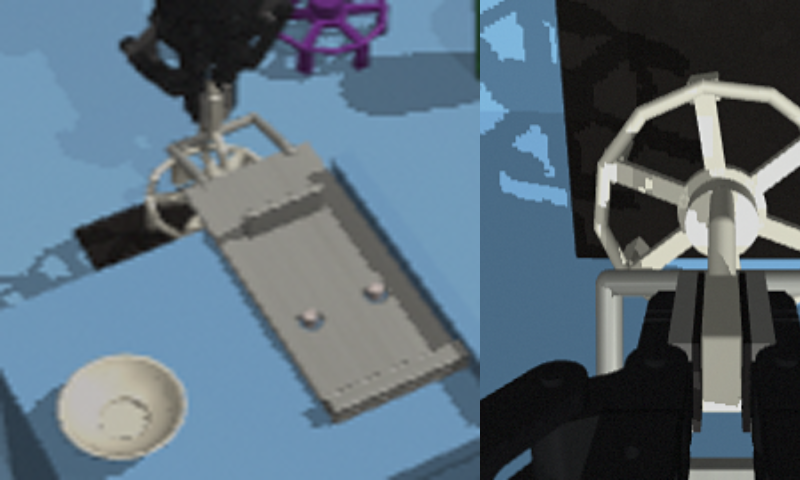

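The hook's bend is over the bar, the tip is inside the loop and the wrist reads 5 N upward, so it is seated. I'll ease off a little, then open the jaws.

```bash
python3 -m jog '[[[0,-0.1,0],[0,0,0],0.5],[[0,0,0],[0,0,0],0.5]]'; python3 -m jog '[[[0,0,0],[0,0,0],1.3],[[0,0,0],[0,0,0],1.6],[[0,0,0],[0,0,0],2],[[0,0,0],[0,0,0],2.4],[[0,0,0],[0,0,0],2.4]]'
python3 - <<'E'
from h import *
s=cam('scene');w=cam('wrist')
b=s['frame'][205:325,260:380]
cv2.imwrite('pics/z10.png',np.hstack([cv2.resize(b,(480,480),interpolation=cv2.INTER_CUBIC),cv2.resize(w['frame'][130:400,180:450],(480,480))[:,:320]])[:,:,::-1])
plate(s)
W=cloud(w).reshape(-1,3); q=W[(abs(W[:,0]-.5)<.03)&(abs(W[:,1]+.041)<.03)&(W[:,2]>.09)&(W[:,2]<.13)]; h=q[q[:,2]>.102];print('hub',len(h),np.percentile(h,[5,50,95],axis=0).round(3))
E
```

```text
time_s: 19.33
eef_pos: [0.4987, -0.0415, 0.175]
eef_rot: [0.494, -0.499, -0.503, 0.504]
wrist_force: [0.1, -0.7, -0.2]
opening: 0.101
time_s: 19.75
eef_pos: [0.4989, -0.0416, 0.1741]
eef_rot: [0.494, -0.5, -0.503, 0.504]
wrist_force: [0.6, -0.2, 0.7]
opening: 0.284
plate plane [ 0.0007 -0.0011  0.1757] 1155 x 0.507 0.74
hub 846 [[ 0.488 -0.054  0.105]
 [ 0.498 -0.039  0.11 ]
 [ 0.51  -0.03   0.111]]
```

```bash
python3 -m jog '[[[0,-0.5,0],[0,0,0],2.6],[[0,-0.8,0],[0,0,0],2.6],[[0,-1,0],[0,0,0],2.6],[[0,-1.5,0],[0,0,0],2.6],[[0,-2,0],[0,0,0],2.6],[[0,-3,0],[0,0,0],2.6],[[0,-2,0],[0,0,0],2.6],[[0,0,0],[0,0,0],2.6],[[0,0,0],[0,0,0],2.6]]'; python3 -m jog '[[[0,0,2],[0,0,0],2.6],[[0,0,3],[0,0,0],2.6],[[0,-1,3],[0,0,0],2.6],[[0,-1,3],[0,0,0],2.6],[[0,0,0],[0,0,0],2.6],[[0,0,0],[0,0,0],2.6],[[0,0,0],[0,0,0],2.6],[[0,0,0],[0,0,0],2.6],[[0,0,0],[0,0,0],2.6],[[0,0,0],[0,0,0],2.6],[[0,0,0],[0,0,0],2.6],[[0,0,0],[0,0,0],2.6]]'
cat > c.py <<'E'
from h import *
st()
for n in('scene','top'):
    s=cam(n); plate(s)
    W=cloud(s).reshape(-1,3); q=W[(abs(W[:,0]-.5)<.07)&(abs(W[:,1]+.041)<.07)&(W[:,2]>.05)&(W[:,2]<.22)]
    for a in np.arange(.07,.22,.01):
        k=abs(q[:,2]-a)<.005
        if k.sum()>3: print(n,round(a,3),k.sum(),q[k].min(0)[:2].round(3),q[k].max(0)[:2].round(3),q[k].mean(0)[:2].round(3))
E
python3 c.py
```

```text
time_s: 20.6
eef_pos: [0.4982, -0.0407, 0.2934]
eef_rot: [-0.493, 0.5, 0.504, -0.503]
wrist_force: [-0.2, 1.2, -0.9]
opening: 0.3
time_s: 21.6
eef_pos: [0.3843, -0.0411, 0.3071]
eef_rot: [0.495, -0.498, -0.503, 0.504]
wrist_force: [-0.8, 0.3, 0.4]
opening: 0.307
{'time_s': np.float64(21.6), 'eef_pos': array([ 0.384, -0.041,  0.307]), 'eef_rot': array([ 0.495, -0.498, -0.503,  0.504]), 'wrist_force': array([-0.77 ,  0.341,  0.432]), 'opening': np.float64(0.307)}
plate plane [ 0.002  -0.0091  0.1755] 1156 x 0.501 0.74
scene 0.07 13 [ 0.452 -0.093] [ 0.494 -0.045] [ 0.47  -0.068]
scene 0.08 15 [ 0.452 -0.093] [ 0.493 -0.002] [ 0.47  -0.052]
scene 0.09 93 [ 0.448 -0.094] [0.528 0.004] [ 0.485 -0.058]
scene 0.1 38 [ 0.457 -0.094] [ 0.532 -0.009] [ 0.493 -0.063]
scene 0.11 11 [ 0.488 -0.047] [ 0.501 -0.028] [ 0.496 -0.039]
scene 0.12 13 [ 0.486 -0.047] [ 0.505 -0.04 ] [ 0.495 -0.043]
scene 0.13 6 [ 0.485 -0.048] [ 0.496 -0.04 ] [ 0.49  -0.044]
scene 0.14 5 [ 0.489 -0.047] [ 0.522 -0.04 ] [ 0.502 -0.044]
scene 0.15 12 [ 0.485 -0.047] [ 0.526 -0.04 ] [ 0.513 -0.043]
scene 0.16 70 [ 0.487 -0.
[... 286 characters left out ...]
e 0.21 13 [ 0.497 -0.048] [ 0.511 -0.04 ] [ 0.505 -0.044]
plate plane [-0.0002 -0.0022  0.174 ] 2436 x 0.528 0.74
top 0.09 402 [ 0.45  -0.092] [0.553 0.011] [ 0.5   -0.045]
top 0.1 58 [ 0.45  -0.091] [0.55  0.008] [ 0.513 -0.046]
top 0.11 22 [ 0.488 -0.053] [ 0.513 -0.03 ] [ 0.498 -0.04 ]
top 0.15 6 [ 0.48  -0.044] [ 0.522 -0.027] [ 0.497 -0.039]
top 0.16 153 [ 0.482 -0.077] [ 0.521 -0.005] [ 0.502 -0.041]
top 0.17 311 [ 0.51  -0.088] [0.57 0.01] [ 0.553 -0.039]
top 0.18 117 [ 0.535 -0.087] [0.57 0.01] [ 0.559 -0.037]
top 0.19 4 [ 0.489 -0.045] [ 0.489 -0.038] [ 0.489 -0.042]
top 0.2 27 [ 0.491 -0.045] [ 0.507 -0.038] [ 0.498 -0.041]
top 0.21 5 [ 0.49  -0.042] [ 0.507 -0.038] [ 0.501 -0.039]
```

```bash
python3 -m jog '[[[0,0,0],[0,0,0],2.6],[[0,0,0],[0,0,0],2.6],[[0,0,0],[0,0,0],2.6],[[0,0,0],[0,0,0],2.6],[[0,0,0],[0,0,0],2.6],[[0,0,0],[0,0,0],2.6],[[0,0,0],[0,0,0],2.6],[[0,0,0],[0,0,0],2.6],[[0,0,0],[0,0,0],2.6],[[0,0,0],[0,0,0],2.6],[[0,0,0],[0,0,0],2.6],[[0,0,0],[0,0,0],2.6]]' >/dev/null
python3 - <<'E'
from h import *
f=[cam('scene')['frame'] for _ in range(6)]
b=[cv2.cvtColor(x[200:300,255:360],cv2.COLOR_RGB2GRAY).astype(np.float32) for x in f]
b0=[cv2.cvtColor(x[270:330,280:380],cv2.COLOR_RGB2GRAY).astype(np.float32) for x in f]
print('rack diff',[abs(x-b[0]).mean().round(2) for x in b[1:]],'ref',[abs(x-b0[0]).mean().round(2) for x in b0[1:]])
t=cam('top'); o=cv2.imread('pics/top0.png')[:,:,::-1]
d=cv2.absdiff(t['frame'],o).max(2)>40
for n,(u,v,r) in dict(lid=(176,197,45),tumbler=(209,266,18),jar=(127,271,18),bottle=(503,195,25),brush=(495,260,25),soap=(405,143,20)).items(): print(n,d[v-r:v+r,u-r:u+r].mean().round(3))
print(ctrl.hand_in())
E
```

```text
rack diff [np.float32(0.58), np.float32(0.56), np.float32(0.57), np.float32(0.57), np.float32(0.55)] ref [np.float32(0.55), np.float32(0.54), np.float32(0.54), np.float32(0.55), np.float32(0.54)]
lid 0.0
tumbler 0.0
jar 0.0
bottle 0.0
brush 0.0
soap 0.0
the job is handed in; nothing more can be done
None
```

The job is done and handed in at about 23 s of robot time; the hand-in reported no verdict. The plate lies flat on its pegs and the white rack hangs still from the loop's bar.

**What I did**
- I pushed the plate sideways until it touched the fence all along its side.
- I then pushed it at the lip along the fence until its holes found the pegs and it dropped flat.
- I gripped the rack's hook tab, turned the hook so its tip faced the shelf, lowered it over the loop's bar, let go and moved the arm away.

**Last checks**
- **Plate:** the top camera put its tilt at 0.002 rad. The scene camera gave about 0.009 rad sideways, which I take for its coarser noise. The pegs showed in both holes.
- **Rack:** it is centred at about (0.50, -0.041) m on the bar, upright, with its underside at about 60 mm. Differences between successive pictures were at noise level, so it is still.
- **Bystanders:** none showed any change from the first top picture.
- **Forces:** readings at the end of each call stayed at 5.3 N or less at the wrist. That peak came as the hook seated, and I eased off before letting go because it was close to tipping the plate.
- **Not seen:** the viewer's 12-picture limit was reached before the release, so I checked the state after it only by depth measurements.

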